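# Bleed position on the basin's water filter

### The arm

A 7-joint arm with a two-finger parallel gripper is mounted at the origin on the work surface. World frame = base frame: x ahead of the robot, y to its left, z up, the work surface at z = 0. Lengths are in m, angles in rad, forces in N, time in s.
With the tool pointing down it reaches from about 0.425 to 0.875 m from the base axis. Payload 4.7 kg.
Tool frame: the origin (TCP) lies at the very end of the fingers, on their centre line; the grasp point (between the pads) lies 19 mm behind it; z points along the fingers, y is the line along which they close (so a half turn about z gives the same grasp; the last joint's range is limited). The gripper opens to 87 mm and grips with 3 to 60 N. Pads are 19 mm wide; open, the fingers measure 117 mm over their backs; the gripper's body (75 mm by 190 mm) begins 51 mm behind the grasp point.
Start: joints at [0.014, 0.321, -0.07, 1.45, 0.023, 1.371, -0.057], TCP at [0.65, -0, 0.186] pointing down, gripper open.
Joint ranges: [-2.86, 2.86], [-0.3, 2.09], [-1.38, 1.24], [0.06, 2.45], [-1.56, 4.7], [0.09, 2.05], [-2.69, 2.69]. Speed limits (rad/s): [2.57, 2.57, 3.14, 3.14, 3.14, 3.14, 3.14].

### API

Orientations are given as a unit quaternion [w, x, y, z].
In Python, from rig import observe, vision, ticket, spot_in, mark_of gives the robot as it stands.
- The arm moves only by the tool drive_tool, never from a script. Its argument "series" is text: rows parted by semicolons, each of 7 numbers parted by spaces: the turn, a rotation vector about the tool's x, y, z as a fraction of full scale, then the shift along the tool's x, y, z as a fraction of full scale, then the opening, from -1 (shut) to 1 (fully open). A call has 1 to 8 rows; each row shifts and turns the commanded pose from where the row before left it, along the tool's axes as they then stand; what a row does not reach is not made up. Full scale, the value 1, is 3 cm for a shift and 4 degrees for a turn. A row lasts 1/12 s, in which the tool goes at most 41.7 mm and 7.16 degrees, less where a joint would pass 70% of its speed; a pose out of reach is approached as far as the arm can. A call with a number of a shift or a turn outside -1 to 1 is refused whole. A call with a gripper value outside its range is refused whole. The fingers move at their own pace and stop on an object; the grip force is fixed at half the most. Time passes only in rows, so rows that do not move let the fingers close. It gives the time, the measured TCP pose, the force, the opening and the grip force at its end, in the units of the state.
- observe(): the state, without advancing time (a new reading comes with each control period).
- vision.read_camera(name): name is "scene" or "side" or "wrist"; returns a dict with "img" (400x640x3 uint8, red, green, blue), "depth" (400x640 float32, m along the optical axis (not along the pixel's ray), 0 where there is no reading), "vertical_fov" (degrees; the focal length in pixels is half the picture's height over the tangent of half this angle, whatever the lens; pixels are square), "cx", "cy" (the principal point, pixels), "rvec" (rotation vector, rad) and "tvec" (3), from world to camera coordinates, as OpenCV has them. Camera axes: x right, y down, z forward; pixel columns grow to the right and rows downward; lengths in m; the calibration is good to about 2 mm. A picture is of the moment at which its call begins.
- ticket.close_job(): hands the job in; it is judged then, once.
Trained networks look in a picture, given as the dict that the camera call returned (one of the last four; its "shot" number tells which), for a name from the list of things; names that differ only in an ending like _2 or _b are one class to them, and where a whole thing is asked for, a point or a joint stands for the part that bears it (a point fixed in the world has none). Each returns a list of dicts, best first, with "p" (0 to 1); they miss things now and then, are a little off and sometimes report something else, mostly with a low value. They report only what shows in the picture. A call takes as long as a camera call. They do not tell look-alikes from the thing itself.
- spot_in(name, picture): "centre" ([column, row] in pixels, amid what is visible of it).
- mark_of(name, picture): "centre" ([column, row] in pixels: a listed point, or the origin of a listed thing).
The state is a dict: "time_s": time; "joint_pos": joint angles; "joint_velocities": joint speeds; "tau": joint torques, N m; "tool_pos": TCP position; "eef_rot": TCP orientation; "ft_force": force on the tool from outside, world axes, zero at the start; "wrist_torque": the same for the moment, N m; "gripper_width": opening from 0.0 (shut) to 1.0 (fully open); "grasp_force": force on a finger pad.
Only numpy, scipy, OpenCV 4.12 (cv2) and the standard library are available. Lean on these libraries where they do the work, as an engineer would, in place of code of your own. Each camera call takes 0.05 s, during which the arm holds its last target. There are 200 camera calls.

### The job

The small water filter on the ledge is to be bled of air: its round steel strainer plate is sticking up on one side in the filter's mouth, so press it down until it snaps level on its seat. Then fit the loose dark grey lid with its two pins in the two slots, push it down against the rubber seal and turn it clockwise only half way to its lock, until the grip bar points at the vent nipple, never on to the click. Finish while holding: keep hold of the lid's grip bar there and do not let go, and leave the mug, the jug and the soap tray where they stand.

Things in the scene. Friction and masses are not known exactly. Their poses are not given: they have to be found in the camera images.
- neck (a point): Centre of the rim of the water filter's neck, 140 mm above the ledge, on the axis of a fixed ivory round canister 100 mm across with a square steel foot. z up; x runs through the two slots for the lid's pins, one at +x, one at -x. The neck is 72 mm across outside, 62 mm inside; outside it carries two lips out to 86 mm across, 3 to 8 mm below the rim, parted by the two slots.
- slot (a point): Mouth of the slot at the filter's +x side, at the top of the lips, 39.5 mm from the axis and 3 mm below the rim; its like is opposite. Each slot is 15 mm wide; a rib on the canister's side stands under it. Below the lips the pins have 16 mm of free height. They can turn only clockwise seen from above (from +x towards the filter's -y); anticlockwise is walled off.
- seal (a joint): Squeeze of the black rubber seal ring on the neck's rim, in m: 0 free, when it stands 6 mm above the rim, to 0.006, flush with the rim. About 1.2 N per mm, so 7 N squeezes it flat.
- vent: Vent nipple: a fixed stub 11 mm across that sticks out level from the canister's top edge to 72 mm from the filter's axis, 34 mm below the rim. Origin on the filter's axis; its x axis points out along the nipple. It marks half way to the lock: 45 degrees clockwise (seen from above) of the filter's x axis.
- lock: Lock mark: a fixed square block 14 mm wide on the canister's side, 34 mm below the rim. Origin on the filter's axis; its x axis points out through the block, 90 degrees clockwise of the filter's x axis. The lid's bar points there only when locked. Under the lips a rising click ramp is met about 62 degrees from the slots, well past half way.
- plate_pad (a point): Top centre of the press pad of the loose steel strainer plate in the filter's mouth: a disc 60 mm across, 5 mm thick, with holes; the pad is a boss 20 mm across and 6 mm high on its middle; z is the plate's upward normal. At first it is about 12 degrees out of level. Pressed on the pad with about 10 N it snaps down; seated, it is level and the pad's top is 3 mm below the rim.
- catch_spot (a point): Spring ball catch, a steel ball 10 mm across in the neck's inner wall at the filter's +y side, 5 mm below the rim. The plate's high edge lies on it at first; pressed down, the plate pushes the ball aside and is then held under it.
- lid_grip (a point): Middle of the grip bar on the loose dark grey lid, 41 mm above the lid's underside. The bar is 70 mm long (along x), 12 mm thick, 28 mm high and stands on the lid's flat top; z up. The lid is a cap 99 mm across, 55 mm high over all, about 120 g, skirt 21 mm deep and 91 mm across inside. A lid that rides on top of the lips has this point 38 mm above the rim instead of 25 mm.
- lid_pin (a point): Inner part of one of the lid's two round pins, 10 mm thick, inside the skirt right under the bar's ends, 5 mm above the skirt's edge, reaching in to 38.5 mm from the axis; the lid fits either way round. Resting on the seal, bar's middle about 25 mm above the rim, the pins are 2 mm too high to turn; push to about 21 mm (20 is bottom), turn, and the seal lifts it to 23 mm.
- mug: Bystander: pink plastic mug, 80 mm across and 92 mm high, with a handle. Origin at the centre of its underside.
- jug: Bystander: aluminium water jug, 120 mm across at the belly and 150 mm high, with a handle at its +y. Origin at the centre of its underside.
- soap_tray: Bystander: oval white soap tray, 120 by 75 mm and 17 mm high, with a bar of soap on it, 25 mm high in all. Origin at the centre of its underside.
- toothbrush: Bystander: toothbrush held upright by a spring clip on a fixed steel bracket, 200 mm high. Origin at the centre of the bracket's foot.
Things that resemble listed ones, but are neither listed nor needed, are in the scene too. There is more than one size of the part that bears plate_pad; the job needs the largest.

How it is judged:
By the outcome, as a careful person would: the job done as asked, in the order asked, and still so for the second after the job is handed in, while the arm keeps its last pose, push and grip.
It also fails if it takes over 56 s, if anything falls off the work surface, if the arm or the gripper's body presses on something with over 40 N, if the wrist force passes 120 N, or if a joint passes its speed limit or range.

## Working session

There is one attempt and no reset: what is moved stays moved. The work goes in short steps, Python scripts to look and compute and a tool call to move; the robot and the scene stay as the last step left them, time stands still between calls to the robot, and variables do not carry over. Pictures are saved under pics/ and viewed, at most 12 in all, crops included, and the job is handed in when it is done.

Besides the shell and the picture viewer there is one more tool, called after "Request:" as name(argument=value, ...), one argument or row to a line, values as JSON. drive_tool: Moves the arm, as the interface text tells. Shift numbers are shares of 3 cm and turn numbers shares of 4 degrees, none past 1 either way. Its arguments: {"type":"object","properties":{"series":{"type":"string"}},"required":["series"]}

```bash
ls; mkdir -p pics
cat > h.py <<'E'
import numpy as np, cv2
from scipy.spatial.transform import Rotation as R
from rig import observe, vision, ticket, spot_in, mark_of
def cam(n): 
    d=vision.read_camera(n); d['f']=200/np.tan(np.radians(d['vertical_fov'])/2); d['R']=R.from_rotvec(np.ravel(d['rvec'])).as_matrix(); d['t']=np.ravel(d['tvec']); return d
def ray(d,p):
    v=np.array([(p[0]-d['cx'])/d['f'],(p[1]-d['cy'])/d['f'],1]); return -d['R'].T@d['t'], d['R'].T@v
def at_z(d,p,z):
    o,v=ray(d,p); return o+v*(z-o[2])/v[2]
def by_depth(d,p):
    o,v=ray(d,p); c,r=int(round(p[0])),int(round(p[1])); w=d['depth'][max(0,r-1):r+2,max(0,c-1):c+2]; w=w[w>0]; return o+v*(np.median(w) if len(w) else np.nan)
def proj(d,X):
    q=d['R']@np.asarray(X)+d['t']; return np.array([d['cx'],d['cy']])+d['f']*q[:2]/q[2]
def cloud(d):
    r,c=np.mgrid[0:400,0:640]; z=d['depth']; P=np.stack([(c-d['cx'])/d['f']*z,(r-d['cy'])/d['f']*z,z],-1); P=(P-d['t'])@d['R']; P[z<=0]=np.nan; return P
def save(d,n): cv2.imwrite('pics/'+n,d['img'][:,:,::-1])
np.set_printoptions(precision=4,suppress=True)
E
python3 - <<'E'
from h import *
for n in ['scene','side','wrist']:
    d=cam(n); save(d,n+'0.png'); print(n,d['f'],d['cx'],d['cy'],ray(d,(320,200)))
    for k in ['neck','slot','vent','lock','plate_pad','catch_spot','lid_grip','lid_pin','mug','jug','soap_tray','toothbrush']:
        print(k,[(np.round(m['centre'],0),round(m['p'],2),by_depth(d,m['centre']) if 0<=m['centre'][0]<640 and 0<=m['centre'][1]<400 else 0) for m in mark_of(k,d)])
print(observe())
E
```

```text
pics
scene 379.4677994433133 315.42949223305067 197.9338840697184 (array([0.836 , 0.4094, 0.8862]), array([-0.2664, -0.4291, -0.8632]))
neck [(array([356., 232.]), 0.57, array([0.5839, 0.1486, 0.1415]))]
slot [(array([338., 239.]), 0.7, array([0.6179, 0.134 , 0.1163])), (array([426., 350.]), 0.31, array([0.5716, 0.4142, 0.0047]))]
vent []
lock []
plate_pad [(array([393., 232.]), 0.74, array([0.4568, 0.1519, 0.0079])), (array([355., 231.]), 0.72, array([0.5848, 0.1454, 0.1439])), (array([305., 287.]), 0.51, array([0.7214, 0.1557, 0.0073])), (array([282., 176.]), 0.42, array([ 0.617 , -0.1373,  0.0269]))]
catch_spot [(array([362., 240.]), 0.58, array([0.5837, 0.17  , 0.1412]))]
lid_grip [(array([289., 162.]), 0.7, array([ 0.5857, -0.1503,  0.0525]))]
lid_pin [(array([282., 178.]), 0.95, array([ 0.6204, -0.1349,  0.0229]))]
mug [(array([259., 235.]), 0.65, array([0.7577, 0.0135, 0.0827]))]
jug [(array([425., 352.]), 0.71, array([0.6185, 0.4152, 0.1479])), (array([355., 229.]), 0.31, array([0.5828, 0.1426, 0.1432]))]
soap_tray []
toothbrush [(array([228., 154.]), 0.89, array([ 0.7079, -0
[... 1756 characters left out ...]
.94, array([ 0.5805, -0.1501,  0.0511]))]
lid_pin []
mug [(array([404., 190.]), 0.67, array([ 0.7456, -0.0205,  0.004 ]))]
jug []
soap_tray []
toothbrush []
{'time_s': 1.95, 'joint_pos': array([ 0.0141,  0.321 , -0.0701,  1.4505,  0.0226,  1.3708, -0.0569]), 'joint_velocities': array([ 0.0008,  0.    ,  0.0003, -0.0005,  0.0022, -0.    , -0.0003]), 'tau': array([ -0.    , -49.1093,  -0.4031, -31.2765,  -0.0637,   0.0338,
         0.    ]), 'tool_pos': array([ 0.65  , -0.    ,  0.1856]), 'eef_rot': array([0.0001, 0.7071, 0.7071, 0.    ]), 'ft_force': array([ 0.2283, -0.274 , -0.2612]), 'wrist_torque': array([-0.0179,  0.0215,  0.0182]), 'grasp_force': 0.0, 'gripper_width': 1.0029152486688466}
```

View images.

Run:
```python
import cv2,numpy as np
a=cv2.imread('pics/scene0.png')[110:310,200:460];b=cv2.imread('pics/side0.png')[90:340,220:440]
a=cv2.resize(a,(800,600));cv2.imwrite('pics/a.png',a)
w=cv2.imread('pics/wrist0.png');cv2.imwrite('pics/w.png',w)
```

```text
(no output)
```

View pics/scene0.png

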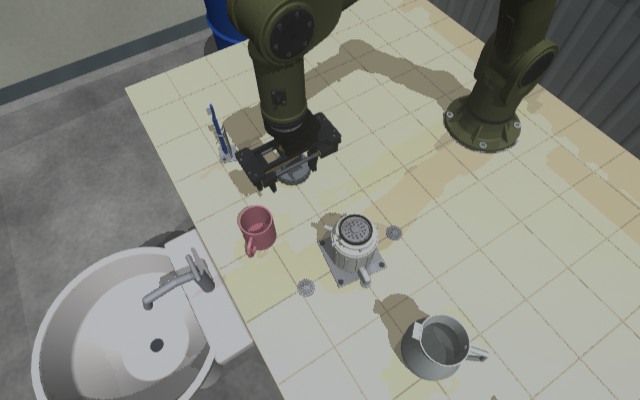

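View pics/a.png

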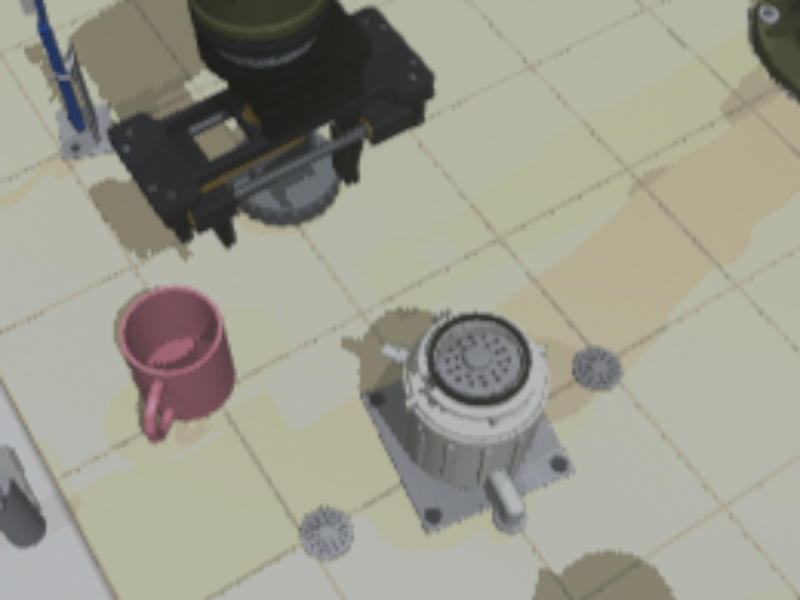

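View pics/w.png

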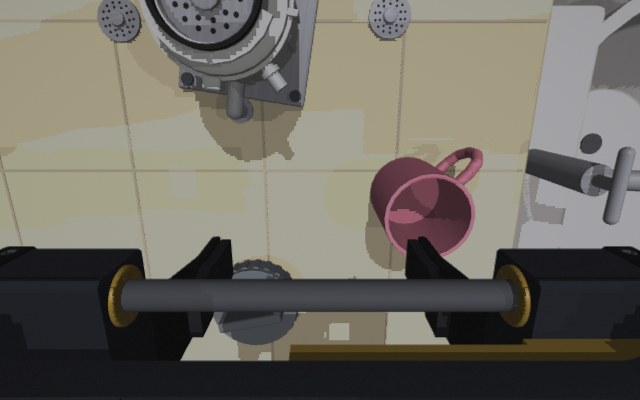

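The filter is near (0.585, 0.148) with its tilted plate. The dark lid lies under the gripper, and the two small plates on the ledge are decoys. I'll move the wrist camera over the filter with the fingers shut.

Request:
drive_tool(
  series="0 0 0 0.5 -0.54 -0.63 -1;0 0 0 0.5 -0.54 -0.63 -1;0 0 0 0.5 -0.54 -0.63 -1;0 0 0 0.5 -0.54 -0.63 -1;0 0 0 0 0 0 -1;0 0 0 0 0 0 -1",
)

```text
time_s: 2.45
tool_pos: [0.5856, 0.0612, 0.263]
eef_rot: [0.001, 0.706, 0.708, 0.001]
ft_force: [-0.2, -1.2, -0.1]
gripper_width: 0.631
grasp_force: 0.0
```

Run:
```python
from h import *
d=cam('wrist'); save(d,'w1.png'); np.savez('w1.npz',**{k:d[k] for k in ['img','depth','f','cx','cy','R','t']})
for k in ['neck','slot','vent','lock','plate_pad','catch_spot']:
    print(k,[(np.round(m['centre'],0),round(m['p'],2),by_depth(d,m['centre']) if 0<=m['centre'][0]<640 and 0<=m['centre'][1]<400 else 0) for m in mark_of(k,d)])
P=cloud(d); m=(P[...,2]>.15)&(P[...,2]<.165)&(np.hypot(P[...,0]-.585,P[...,1]-.148)<.06)
print(m.sum(),np.nanmin(P[m],0),np.nanmax(P[m],0))
m=(P[...,2]>.125)&(P[...,2]<.147)&(np.hypot(P[...,0]-.585,P[...,1]-.148)<.07)
print(m.sum(),np.nanmin(P[m],0),np.nanmax(P[m],0))
print(observe()['tool_pos'],observe()['time_s'])
```

```text
neck []
slot []
vent []
lock []
plate_pad [(array([210.,  88.]), 0.82, array([0.4544, 0.1496, 0.0065])), (array([309.,  98.]), 0.63, array([0.5785, 0.1384, 0.1421])), (array([425.,  86.]), 0.62, array([0.7179, 0.1525, 0.0072]))]
catch_spot [(array([317.,  56.]), 0.83, array([0.585 , 0.1727, 0.1391]))]Traceback (most recent call last):
  File "<stdin>", line 6, in <module>
    res = np.fmin.reduce(a, axis=axis, out=out, **kwargs)
ValueError: zero-size array to reduction operation fmin which has no identity
```

View pics/w1.png

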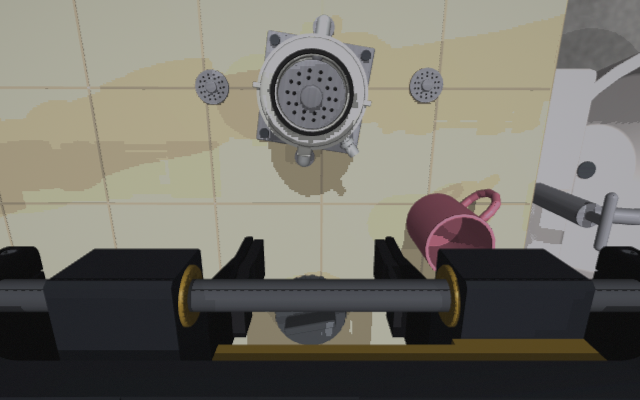

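The seal ring is centred near (313, 91). The side ribs are at about (258, 86) and (368, 102), and the vent nipple is at (352, 150). That puts the filter x axis near -9° and the vent near -55°. I'll refine both.

Run:
```python
from h import *
d=dict(np.load('w1.npz'));
g=cv2.cvtColor(d['img'],cv2.COLOR_RGB2GRAY)
P=cloud(d)
rr,cc=np.mgrid[0:400,0:640]
m=((g<60)&(np.hypot(cc-313,rr-91)<60)&(rr<150)).astype(np.uint8)
cs,_=cv2.findContours(m,cv2.RETR_EXTERNAL,cv2.CHAIN_APPROX_NONE); c=max(cs,key=len); e=cv2.fitEllipse(c); print(e, len(c))
print('ring z',np.nanmedian(P[m>0],0),np.nanpercentile(P[m>0][:,2],[5,50,95]))
for z in (.140,.143,.146): print(z,at_z(d,e[0],z))
# outer points by height: ring of lips z .13-.14
hst=np.hypot(P[...,0]-.585,P[...,1]-.148)
from scipy.optimize import least_squares
for lo,hi in ((.128,.139),(.139,.15)):
    k=(P[...,2]>lo)&(P[...,2]<hi)&(hst<.06); Q=P[k]; 
    h=cv2.convexHull(np.float32(Q[:,:2]*1000)); print(lo,k.sum(),np.array(cv2.minEnclosingCircle(h)[0]),cv2.minEnclosingCircle(h)[1])
# things outside 50mm radius, above foot
for lo,hi in ((.09,.125),):
    k=(P[...,2]>lo)&(P[...,2]<hi)&(hst<.085)&(hst>.052)
    n,l,s,ce=cv2.connectedComponentsWithStats(k.astype(np.uint8))
    for i in range(1,n):
        if s[i,4]>4: q=P[l==i]; print(ce[i],s[i,4],q.mean(0),q.max(0))
cr=cv2.resize(d['img'][5:175,230:400,::-1],(600,600),interpolation=cv2.INTER_CUBIC); cv2.imwrite('pics/w1c.png',cr)
```

```text
((311.4248046875, 92.02635192871094), (82.2128677368164, 85.93898010253906), 178.993896484375) 238
ring z [0.5791 0.1458 0.1451] [0.1339 0.1451 0.1465]
0.14 [0.5803 0.1433 0.14  ]
0.143 [0.5804 0.1433 0.143 ]
0.146 [0.5804 0.1432 0.146 ]
0.128 4529 [580.2065 142.3613] 43.37227249145508
0.139 2907 [580.5    140.6033] 37.70105743408203
[299.3975 127.5588] 1215 [0.5687 0.1102 0.1124] [0.6266 0.1822 0.1171]
[369.8 103.8] 5 [0.6353 0.1332 0.1145] [0.6356 0.1348 0.1147]
```

View pics/w1c.png

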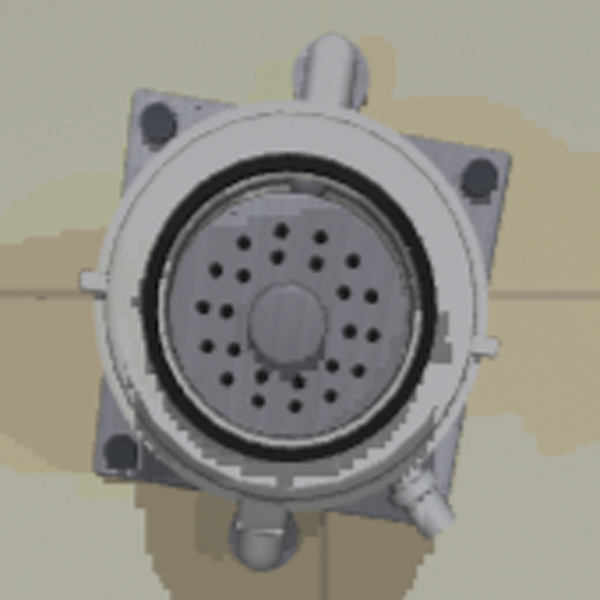

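Run:
```python
from h import *
d=dict(np.load('w1.npz')); c=np.array([.5803,.143])
px=lambda a,b:(230+a*.28333-.36,5+b*.28333-.36)
A=at_z(d,px(90,282),.114);B=at_z(d,px(486,346),.114);print(A,B,np.degrees(np.arctan2(*(B-A)[1::-1])),(A+B)/2)
V=at_z(d,px(437,515),.109);print(V,np.degrees(np.arctan2(*(V[:2]-c)[::-1])),np.hypot(*(V[:2]-c)))
for p,q in (((135,90),(510,155)),((95,470),(135,90)),((455,525),(510,155))):
    a=at_z(d,px(*p),.006);b=at_z(d,px(*q),.006);print(np.degrees(np.arctan2(*(b-a)[1::-1])))
T=at_z(d,px(287,312),.143);print('pad',T, by_depth(d,px(287,325)))
s=observe();print(s['tool_pos'],s['time_s'],s['gripper_width'],R.from_quat(s['eef_rot'],scalar_first=True).as_matrix())
P=cloud(d)
k=(P[...,2]>.02)&(P[...,2]<.05)&(np.hypot(P[...,0]-.59,P[...,1]+.15)<.07); print(k.sum())
```

```text
[0.5274 0.1502 0.114 ] [0.633  0.1342 0.114 ] -8.618046415886724 [0.5802 0.1422 0.114 ]
[0.6217 0.088  0.109 ] -53.00922078058098 0.06881390853824106
-8.832895101064182
81.34918241260608
83.51611686241431
pad [0.58   0.1424 0.143 ] [0.58   0.1394 0.142 ]
[0.5852 0.0591 0.26  ] 2.8 0.3084032711646937 [[ 0.0013  1.     -0.0018]
 [ 1.     -0.0013 -0.0004]
 [-0.0004 -0.0018 -1.    ]]
1385
```

Request:
drive_tool(
  series="0 0 0 0.93 -0.06 0.2 -1;0 0 0 0.93 -0.06 0.2 -1;0 0 0 0.93 -0.06 0.2 -1;0 0 0 0 0 0.9 -1;0 0 0 0 0 0.9 -1;0 0 0 0 0 0.8 -1;0 0 0 0 0 0 -1;0 0 0 0 0 0 -1",
)

```text
time_s: 3.47
tool_pos: [0.5789, 0.143, 0.1638]
eef_rot: [-0.001, 0.707, 0.707, -0.002]
ft_force: [0.0, 0.5, 1.4]
gripper_width: 0.007
grasp_force: 0.0
```

Request:
drive_tool(
  series="0 0 0 0 0 0.2 -1;0 0 0 0 0 0.1 -1;0 0 0 0 0 0.1 -1;0 0 0 0 0 0 -1;0 0 0 0 0 0 -1",
)

```text
time_s: 3.88
tool_pos: [0.5801, 0.1437, 0.1537]
eef_rot: [0.0, 0.707, 0.707, 0.0]
ft_force: [0.0, -0.5, 0.5]
gripper_width: 0.005
grasp_force: 0.0
```

Request:
drive_tool(
  series="0 0 0 0 0 0.2 -1;0 0 0 0 0 0.1 -1;0 0 0 0 0 0.1 -1;0 0 0 0 0 0 -1;0 0 0 0 0 0 -1",
)

```text
time_s: 4.3
tool_pos: [0.5796, 0.1436, 0.1408]
eef_rot: [-0.0, 0.707, 0.707, -0.0]
ft_force: [0.4, 0.6, 0.1]
gripper_width: 0.008
grasp_force: 0.0
```

Request:
drive_tool(
  series="0 0 0 0 0 0.1 -1;0 0 0 0 0 0.07 -1;0 0 0 0 0 0 -1;0 0 0 0 0 0 -1",
)

```text
time_s: 4.63
tool_pos: [0.5797, 0.1436, 0.1359]
eef_rot: [-0.0, 0.707, 0.707, -0.0]
ft_force: [-0.5, -0.3, -0.1]
gripper_width: 0.006
grasp_force: 0.0
```

Request:
drive_tool(
  series="0 0 0 0 0 0.07 -1;0 0 0 0 0 0 -1;0 0 0 0 0 0 -1",
)

```text
time_s: 4.88
tool_pos: [0.5798, 0.1437, 0.1339]
eef_rot: [0.0, 0.707, 0.707, -0.0]
ft_force: [0.3, -0.5, 0.6]
gripper_width: -0.002
grasp_force: 0.0
```

Request:
drive_tool(
  series="0 0 0 0 0 0.07 -1;0 0 0 0 0 0 -1;0 0 0 0 0 0 -1",
)

```text
time_s: 5.13
tool_pos: [0.5797, 0.1436, 0.1317]
eef_rot: [-0.0, 0.707, 0.707, -0.0]
ft_force: [-0.2, -0.4, -1.1]
gripper_width: 0.008
grasp_force: 0.0
```

Run:
```python
from h import *
a=cam('scene');b=cam('side');s=observe();print(s['time_s'])
ia=[]
for d in (a,b):
    u=proj(d,s['tool_pos']);print(u); x,y=int(u[0]),int(u[1]); im=d['img'][:,:,::-1].copy(); cv2.circle(im,(x,y),1,(0,0,255),-1)
    x0,y0=max(0,x-50),max(0,y-60); ia.append(cv2.resize(im[y0:y0+110,x0:x0+100],(400,440),interpolation=cv2.INTER_CUBIC))
cv2.imwrite('pics/p.png',np.hstack(ia))
```

```text
5.2333
[355.5823 231.3808]
[306.5694 151.3465]
```

View pics/p.png

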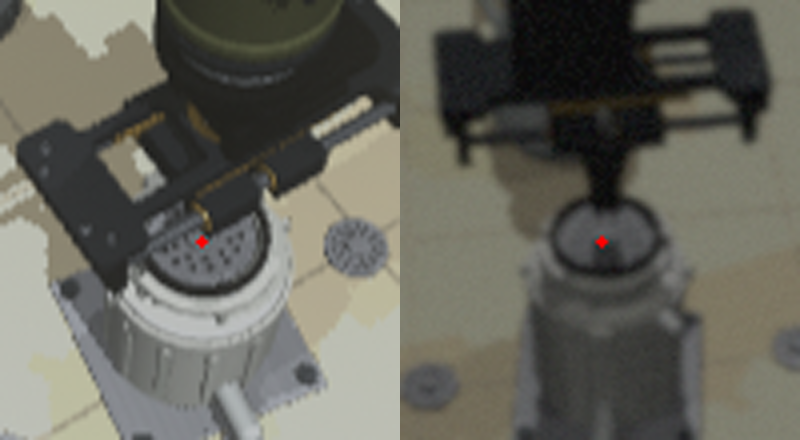

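Run:
```python
from h import *
b=cam('side');P=cloud(b)
for r in range(124,164,2): print(r,b['img'][r,306],P[r,306])
a=cam('scene');P=cloud(a)
k=(np.hypot(P[...,0]-.5803,P[...,1]-.143)<.028)&(P[...,2]<.15); Q=P[k]; A=np.c_[Q[:,:2]-[.5803,.143],np.ones(len(Q))]
w=np.ones(len(Q),bool)
for _ in range(8):
    s=np.linalg.lstsq(A[w],Q[w,2],rcond=None)[0]; w=abs(A@s-Q[:,2])<.003
print(s,w.sum(),len(Q))
```

```text
124 [24 22 22] [0.5772 0.109  0.2538]
126 [20 20 23] [0.5769 0.107  0.2495]
128 [26 21 25] [0.5793 0.1353 0.2184]
130 [10 10 10] [0.5787 0.1306 0.2163]
132 [11 15 17] [0.5789 0.1341 0.2067]
134 [16 20 17] [0.5786 0.1322 0.202 ]
136 [10 12 10] [0.5784 0.1312 0.1965]
138 [10 10 11] [0.5782 0.1307 0.1903]
140 [16 15 14] [0.5782 0.132  0.1826]
142 [20 16 16] [0.578  0.1318 0.176 ]
144 [53 55 56] [0.5778 0.1306 0.1704]
146 [78 80 81] [0.5796 0.1526 0.1424]
148 [92 91 94] [0.5786 0.1438 0.1438]
150 [81 82 84] [0.5779 0.1365 0.1439]
152 [54 54 55] [0.5773 0.1312 0.1421]
154 [47 49 49] [0.5766 0.1259 0.1403]
156 [48 47 48] [0.5765 0.1255 0.1336]
158 [25 27 27] [0.5747 0.1072 0.1451]
160 [54 54 50] [0.5743 0.1032 0.142 ]
162 [79 78 75] [0.5737 0.0981 0.1402]
[0.0397 0.2094 0.1377] 257 298
```

Run:
```python
from h import *
d=dict(np.load('w1.npz')); print('w1 cam',-d['R'].T@d['t'],'tool then .5852 .0591 .260')
w=cam('wrist');print('now',-w['R'].T@w['t'],observe()['tool_pos'],observe()['ft_force'],observe()['joint_pos'],observe()['time_s'],{k:v for k,v in w.items() if k not in('img','depth')})
P=cloud(w)
b=cam('side');Q=cloud(b)
for r in range(138,150,2): print(r,Q[r,306])
rr=[P[r,c] for r,c in ((265,319),(275,319),(285,319),(330,319))];print(rr)
save(w,'w2.png')
```

```text
w1 cam [0.5852 0.1385 0.4617] tool then .5852 .0591 .260
now [0.5804 0.2211 0.3306] [0.5799 0.1437 0.1319] [-0.464   0.2622 -0.2234] [-0.1441  0.247  -0.1677  1.6549  0.0432  1.2431 -0.3207] 5.3833 {'vertical_fov': 59.011171482890354, 'cx': 318.7315936556638, 'cy': 200.67027415330847, 'rvec': array([-2.8579, -0.0009, -0.0016]), 'tvec': array([-0.5809,  0.1194,  0.3786]), 'shot': 9, 'f': np.float64(353.4184070121771), 'R': array([[ 1.    ,  0.0008,  0.001 ],
       [ 0.0005, -0.96  ,  0.2799],
       [ 0.0012, -0.2799, -0.96  ]]), 't': array([-0.5809,  0.1194,  0.3786])}
138 [0.5783 0.1316 0.1896]
140 [0.5782 0.1319 0.1826]
142 [0.578  0.1316 0.1763]
144 [0.5781 0.1344 0.1668]
146 [0.5797 0.154  0.141 ]
148 [0.5785 0.1423 0.1453]
[array([0.5807, 0.1489, 0.1862]), array([0.5807, 0.1447, 0.1877]), array([0.5806, 0.1773, 0.2538]), array([ 0.5812, -0.0217,  0.0007])]
```

View pics/w2.png

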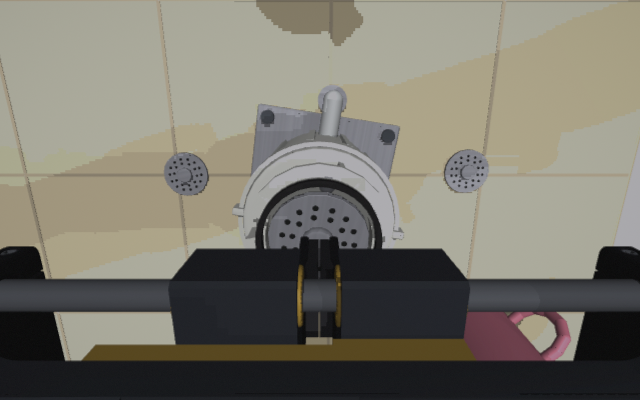

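The picture shows the fingertips still about 25 mm above the pad, so the real tips sit about 36 mm higher than the reported TCP. I'll go down further in small steps and watch the force.

Request:
drive_tool(
  series="0 0 0 0 0 0.2 -1;0 0 0 0 0 0.2 -1;0 0 0 0 0 0.1 -1;0 0 0 0 0 0 -1;0 0 0 0 0 0 -1",
)

```text
time_s: 5.85
tool_pos: [0.5795, 0.1436, 0.1163]
eef_rot: [-0.0, 0.707, 0.707, -0.0]
ft_force: [0.1, 0.0, 1.0]
gripper_width: 0.002
grasp_force: 0.0
```

Request:
drive_tool(
  series="0 0 0 0 0 0.1 -1;0 0 0 0 0 0.07 -1;0 0 0 0 0 0 -1;0 0 0 0 0 0 -1",
)

```text
time_s: 6.18
tool_pos: [0.5797, 0.1437, 0.1116]
eef_rot: [-0.0, 0.707, 0.707, -0.0]
ft_force: [-0.4, -0.4, -0.7]
gripper_width: 0.003
grasp_force: 0.0
```

Request:
drive_tool(
  series="0 0 0 0 0 0.07 -1;0 0 0 0 0 0 -1;0 0 0 0 0 0 -1",
)

```text
time_s: 6.43
tool_pos: [0.5797, 0.1436, 0.1096]
eef_rot: [-0.0, 0.707, 0.707, -0.0]
ft_force: [0.1, -0.4, -0.1]
gripper_width: 0.003
grasp_force: 0.0
```

Run:
```python
from h import *
b=cam('side');Q=cloud(b);print(observe()['tool_pos'],observe()['ft_force'])
for r in range(140,160,2): print(r,b['img'][r,306],Q[r,306])
```

```text
[0.5798 0.1437 0.1097] [0.387  0.4304 0.7253]
140 [10 10 10] [0.5781 0.1315 0.183 ]
142 [11 10 10] [0.5779 0.1304 0.1774]
144 [10 12 10] [0.578  0.1328 0.1683]
146 [17 17 14] [0.5776 0.1306 0.1636]
148 [17 20 20] [0.5776 0.1313 0.156 ]
150 [30 33 32] [0.5772 0.1293 0.151 ]
152 [44 46 45] [0.5773 0.1316 0.1417]
154 [43 45 46] [0.5768 0.1276 0.1385]
156 [47 48 48] [0.576  0.1204 0.1387]
158 [24 25 27] [0.5746 0.1055 0.1468]
```

Request:
drive_tool(
  series="0 0 0 0 0 0.1 -1;0 0 0 0 0 0.05 -1;0 0 0 0 0 0 -1;0 0 0 0 0 0 -1",
)

```text
time_s: 6.82
tool_pos: [0.5795, 0.1435, 0.1048]
eef_rot: [-0.0, 0.707, 0.707, -0.0]
ft_force: [-0.3, -0.1, -0.2]
gripper_width: 0.009
grasp_force: 0.0
```

Request:
drive_tool(
  series="0 0 0 0 0 0.05 -1;0 0 0 0 0 0 -1;0 0 0 0 0 0 -1",
)

```text
time_s: 7.07
tool_pos: [0.5797, 0.1435, 0.1034]
eef_rot: [-0.0, 0.707, 0.707, -0.0]
ft_force: [-0.2, 0.3, 0.4]
gripper_width: 0.005
grasp_force: 0.0
```

Request:
drive_tool(
  series="0 0 0 0 0 0.05 -1;0 0 0 0 0 0 -1;0 0 0 0 0 0 -1",
)

```text
time_s: 7.32
tool_pos: [0.5797, 0.1436, 0.102]
eef_rot: [-0.0, 0.707, 0.707, -0.0]
ft_force: [-0.3, 0.8, 0.6]
gripper_width: 0.004
grasp_force: 0.0
```

Request:
drive_tool(
  series="0 0 0 0 0 0.05 -1;0 0 0 0 0 0 -1;0 0 0 0 0 0 -1",
)

```text
time_s: 7.57
tool_pos: [0.5798, 0.1436, 0.1006]
eef_rot: [0.0, 0.707, 0.707, -0.0]
ft_force: [-0.7, 0.0, -0.4]
gripper_width: 0.006
grasp_force: 0.0
```

Request:
drive_tool(
  series="0 0 0 0 0 0.05 -1;0 0 0 0 0 0 -1;0 0 0 0 0 0 -1",
)

```text
time_s: 7.82
tool_pos: [0.5799, 0.1437, 0.1005]
eef_rot: [0.0, 0.707, 0.707, 0.0]
ft_force: [-2.6, -0.6, 6.4]
gripper_width: 0.009
grasp_force: 3.0
```

Request:
drive_tool(
  series="0 0 0 0 0 0.05 -1;0 0 0 0 0 0 -1;0 0 0 0 0 0 -1",
)

```text
time_s: 8.07
tool_pos: [0.58, 0.1437, 0.1004]
eef_rot: [0.0, 0.707, 0.707, 0.0]
ft_force: [-4.8, -1.2, 12.6]
gripper_width: -0.0
grasp_force: 6.3
```

Request:
drive_tool(
  series="0 0 0 0 0 0.05 -1;0 0 0 0 0 0 -1;0 0 0 0 0 0 -1",
)

```text
time_s: 8.32
tool_pos: [0.58, 0.1437, 0.1003]
eef_rot: [0.001, 0.707, 0.707, 0.0]
ft_force: [-7.4, -3.3, 19.2]
gripper_width: 0.004
grasp_force: 9.6
```

Request:
drive_tool(
  series="0 0 0 0 0 0.05 -1;0 0 0 0 0 0 -1;0 0 0 0 0 0 -1",
)

```text
time_s: 8.57
tool_pos: [0.58, 0.1437, 0.1003]
eef_rot: [0.001, 0.707, 0.707, 0.001]
ft_force: [-11.6, -3.8, 26.2]
gripper_width: 0.003
grasp_force: 12.9
```

Run:
```python
from h import *
b=cam('side');a=cam('scene');Q=cloud(b);print(observe()['tool_pos'],observe()['ft_force'])
for d in(a,b):
  P=cloud(d);k=(np.hypot(P[...,0]-.5803,P[...,1]-.143)<.027)&(np.hypot(P[...,0]-.5803,P[...,1]-.143)>.012)&(P[...,2]<.15); Q=P[k]; A=np.c_[Q[:,:2]-[.5803,.143],np.ones(len(Q))]
  w=np.ones(len(Q),bool)
  for _ in range(8):
    s=np.linalg.lstsq(A[w],Q[w,2],rcond=None)[0]; w=abs(A@s-Q[:,2])<.003
  print(s,w.sum(),len(Q))
```

```text
[0.58   0.1437 0.1003] [-10.3157  -2.3067  25.7783]
[0.0021 0.0174 0.131 ] 134 138
[0.0155 0.0073 0.1316] 128 154
```

The plate fit went from a tilt of about 12° to level, with its top at 0.131, so it is seated and the pad is at 0.137. The true tip is therefore about 37 mm above the reported TCP. Now I'll lift and go to the lid.

Request:
drive_tool(
  series="0 0 0 0 0 -0.3 -1;0 0 0 0 0 -0.9 -1;0 0 0 0 0 -1 -1;0 0 0 0 0 -1 -1;0 0 0 0 0 -1 -0.5;0 0 0 -0.8 0 -0.6 0;0 0 0 -1 0 0 0;0 0 0 -1 0 0 0.2",
)

```text
time_s: 9.33
tool_pos: [0.5807, 0.0598, 0.2407]
eef_rot: [0.001, 0.706, 0.708, 0.001]
ft_force: [0.6, -0.4, -0.4]
gripper_width: 0.225
grasp_force: 0.0
```

Request:
drive_tool(
  series="0 0 0 -1 0 0 0.2;0 0 0 -1 0 0 0.2;0 0 0 -1 0 0 0.2;0 0 0 -1 0 0 0.2;0 0 0 -1 0 0 0.2;0 0 0 -1 0 0 0.2;0 0 0 -1 0 0 0.2;0 0 0 -1 0 0 0.2",
)

```text
time_s: 10.0
tool_pos: [0.5796, -0.1818, 0.2387]
eef_rot: [0.0, 0.707, 0.707, 0.0]
ft_force: [0.4, -0.0, 0.3]
gripper_width: 0.598
grasp_force: 0.0
```

Run:
```python
from h import *
d=cam('wrist'); save(d,'w3.png'); s=observe(); print(s['tool_pos'],s['time_s'])
for k in ['lid_grip','lid_pin']:
    print(k,[(np.round(m['centre'],0),round(m['p'],2),by_depth(d,m['centre'])) for m in mark_of(k,d)])
P=cloud(d); k=(P[...,2]>.046)&(P[...,2]<.062)&(np.hypot(P[...,0]-.588,P[...,1]+.157)<.07); Q=P[k]
print(k.sum(),Q[:,2].min(),Q[:,2].max(),np.median(Q[:,2]))
r=cv2.minAreaRect(np.float32(Q[:,:2]*1000));print('bar',r,cv2.boxPoints(r))
k=(P[...,2]>.02)&(P[...,2]<.035)&(np.hypot(P[...,0]-.588,P[...,1]+.157)<.07);print('top',cv2.minEnclosingCircle(np.float32(P[k][:,:2]*1000)),np.median(P[k][:,2]))
cv2.imwrite('pics/w3c.png',cv2.resize(d['img'][:260,150:480,::-1],(660,520)))
w1=cam('scene');save(w1,'s3.png')
P=cloud(w1);h=np.hypot(P[...,0]-.5803,P[...,1]-.143);k=(h<.027)&(h>.012)&(P[...,2]<.15); Q=P[k]; A=np.c_[Q[:,:2]-[.5803,.143],np.ones(len(Q))]
print(np.linalg.lstsq(A,Q[:,2],rcond=None)[0])
```

```text
[ 0.5781 -0.1909  0.2384] 10.05
lid_grip [(array([314., 147.]), 0.93, array([ 0.5753, -0.1551,  0.0553]))]
lid_pin [(array([352., 136.]), 0.77, array([ 0.6185, -0.147 ,  0.0265]))]
740 0.046144980937943364 0.05677881621205259 0.05421890238273136
bar ((575.4868774414062, -157.03929138183594), (69.48532104492188, 12.341072082519531), 11.56430435180664) [[ 540.2125 -157.9588]
 [ 542.6865 -170.0493]
 [ 610.7613 -156.1198]
 [ 608.2873 -144.0292]]
top ((575.527587890625, -157.2815399169922), 51.59294891357422) 0.02654376526152145
[0.0028 0.0016 0.1311]
```

View pics/w3c.png

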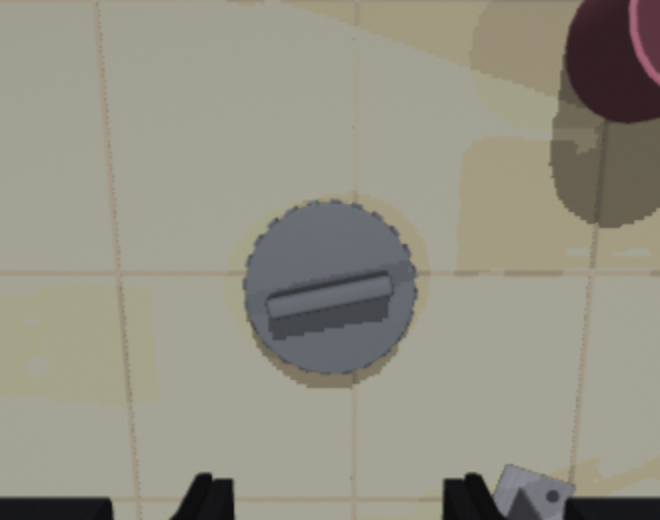

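The lid is centred at (0.5755, -0.157) with its bar at +11.5°, and the plate is still level. I'll turn the tool 101.5° anticlockwise.

Request:
drive_tool(
  series="0 0 -1 0 0 0 0.2;0 0 -1 0 0 0 0.2;0 0 -1 0 0 0 0.2;0 0 -1 0 0 0 0.2;0 0 -1 0 0 0 0.2;0 0 -1 0 0 0 0.2;0 0 -1 0 0 0 0.2;0 0 -1 0 0 0 0.2",
)

```text
time_s: 10.87
tool_pos: [0.5803, -0.1778, 0.2387]
eef_rot: [-0.0, 0.482, 0.876, 0.0]
ft_force: [0.2, -0.5, 0.5]
gripper_width: 0.604
grasp_force: 0.0
```

Request:
drive_tool(
  series="0 0 -1 0 0 0 0.2;0 0 -1 0 0 0 0.2;0 0 -1 0 0 0 0.2;0 0 -1 0 0 0 0.2;0 0 -1 0 0 0 0.2;0 0 -1 0 0 0 0.2;0 0 -1 0 0 0 0.2;0 0 -1 0 0 0 0.2",
)

```text
time_s: 11.53
tool_pos: [0.5803, -0.1778, 0.2387]
eef_rot: [-0.0, 0.222, 0.975, 0.0]
ft_force: [-0.6, -0.1, -0.3]
gripper_width: 0.599
grasp_force: 0.0
```

Request:
drive_tool(
  series="0 0 -1 0 0 0 0.2;0 0 -1 0 0 0 0.2;0 0 -1 0 0 0 0.2;0 0 -1 0 0 0 0.2;0 0 -1 0 0 0 0.2;0 0 -1 0 0 0 0.2;0 0 -1 0 0 0 0.2;0 0 -1 0 0 0 0.2",
)

```text
time_s: 12.2
tool_pos: [0.5803, -0.1778, 0.2387]
eef_rot: [0.0, -0.056, 0.998, 0.0]
ft_force: [-0.3, -0.1, 1.0]
gripper_width: 0.596
grasp_force: 0.0
```

Request:
drive_tool(
  series="0 0 -1 0 0 0 0.2;0 0 -0.4 0 0 0 0.2;0 0 0 0 0 0 0.2;0 0 0 0 0 0 0.2",
)

```text
time_s: 12.53
tool_pos: [0.5802, -0.1786, 0.2387]
eef_rot: [0.0, -0.102, 0.995, 0.0]
ft_force: [0.5, -0.5, 0.7]
gripper_width: 0.603
grasp_force: 0.0
```

```bash
cat >> h.py <<'E'
def togo(target):
    s=observe(); M=R.from_quat(s['eef_rot'],scalar_first=True).as_matrix()
    print('tool y angle',np.degrees(np.arctan2(M[1,1],M[0,1])),'tilt',M[:,2],'shift units',M.T@(np.array(target)-s['tool_pos'])/.03,'pos',s['tool_pos'],'t',s['time_s'],'F',s['ft_force'],'g',s['gripper_width'],s['grasp_force'],'j',s['joint_pos'])
E
python3 - <<'E'
from h import *
d=cam('wrist'); save(d,'w4.png')
P=cloud(d); k=(P[...,2]>.046)&(P[...,2]<.062)&(np.hypot(P[...,0]-.5755,P[...,1]+.157)<.07); Q=P[k]
print(k.sum()); 
if k.sum()>50: print(cv2.minAreaRect(np.float32(Q[:,:2]*1000)))
togo([.5755,-.157,.1])
E
```

```text
681
((575.1558837890625, -157.61732482910156), (69.21345520019531, 12.035181045532227), 11.223570823669434)
tool y angle 101.657636106942 tilt [ 0.0002  0.0004 -1.    ] shift units [0.0036 0.7457 4.6247] pos [ 0.5801 -0.1789  0.2387] t 12.5833 F [-0.1816 -0.2451  0.5983] g 0.5998710733302065 0.0 j [ 0.3447  0.2128 -0.1057  1.4804  0.022   1.4494  2.013 ]
```

Request:
drive_tool(
  series="0 0 0 0 0.74 0.2 0.2;0 0 0 0 0 0.9 0.2;0 0 0 0 0 1 0.2;0 0 0 0 0 1 0.2;0 0 0 0 0 1 0.2;0 0 0 0 0 1 0.2;0 0 0 0 0 1 0.2;0 0 0 0 0 0.7 0.2",
)

```text
time_s: 13.25
tool_pos: [0.5739, -0.1575, 0.0319]
eef_rot: [-0.001, -0.101, 0.995, 0.001]
ft_force: [0.1, 0.5, -0.4]
gripper_width: 0.602
grasp_force: 0.0
```

Request:
drive_tool(
  series="0 0 0 0 0 0 0.2;0 0 0 0 0 0 0.2",
)

```text
time_s: 13.42
tool_pos: [0.5746, -0.1579, 0.0339]
eef_rot: [-0.001, -0.101, 0.995, 0.001]
ft_force: [1.3, 0.1, 0.5]
gripper_width: 0.599
grasp_force: 0.0
```

Run:
```python
from h import *
d=cam('side'); togo([.5753,-.1573,-.006])
s=observe(); T=s['tool_pos'];P=cloud(d)
h=np.hypot(P[...,0]-T[0],P[...,1]-T[1]); k=(h<.06)&(P[...,2]>.058)&(P[...,2]<.14); Q=P[k]; print(k.sum(),np.percentile(Q[:,2],[0,1,2,5,10,50]))
b=Q[Q[:,2]<np.percentile(Q[:,2],8)];print(b[:10])
im=d['img'][:,:,::-1]; u=proj(d,T+[0,0,.037]);x,y=int(u[0]),int(u[1]);cv2.imwrite('pics/g.png',cv2.resize(im[y-60:y+50,x-60:x+70],(650,550)))
```

```text
tool y angle 101.61199886174894 tilt [ 0.001  -0.0001 -1.    ] shift units [0.0208 0.0396 1.3878] pos [ 0.5761 -0.1583  0.0356] t 13.4667 F [ 0.3302 -0.7696  0.2978] g 0.5963755604153065 0.0 j [ 0.3237  0.3289 -0.1182  1.7545  0.0436  1.0597  1.9639]
10 [0.0586 0.0598 0.0609 0.0644 0.0701 0.0816]
[[ 0.5503 -0.167   0.0586]]
```

View pics/g.png

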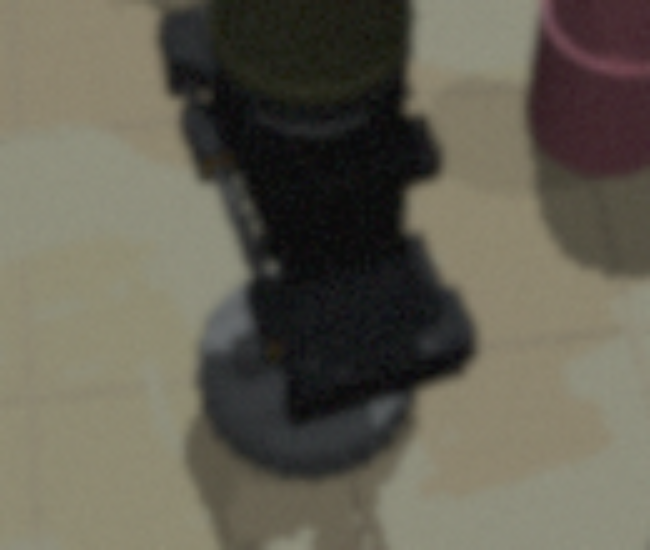

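Request:
drive_tool(
  series="0 0 0 0 0.03 0.4 0.2;0 0 0 0 0 0.4 0.2;0 0 0 0 0 0.2 0.2;0 0 0 0 0 0 0.2;0 0 0 0 0 0 0.2",
)

```text
time_s: 13.88
tool_pos: [0.5747, -0.1576, 0.0042]
eef_rot: [-0.0, -0.101, 0.995, 0.0]
ft_force: [-0.6, -1.2, -0.0]
gripper_width: 0.6
grasp_force: 0.0
```

Request:
drive_tool(
  series="0 0 0 0 0 0.1 0.2;0 0 0 0 0 0.1 0.2;0 0 0 0 0 0 0.2;0 0 0 0 0 0 0.2",
)

```text
time_s: 14.22
tool_pos: [0.5751, -0.1577, -0.0013]
eef_rot: [-0.0, -0.101, 0.995, -0.0]
ft_force: [0.5, 0.6, -0.4]
gripper_width: 0.594
grasp_force: 0.0
```

Request:
drive_tool(
  series="0 0 0 0 0 0.07 0.2;0 0 0 0 0 0 0.2;0 0 0 0 0 0 0.2",
)

```text
time_s: 14.47
tool_pos: [0.5751, -0.1577, -0.0034]
eef_rot: [-0.0, -0.101, 0.995, -0.0]
ft_force: [0.3, 0.1, 0.0]
gripper_width: 0.602
grasp_force: 0.0
```

Next, a few more mm down, then close.

Request:
drive_tool(
  series="0 0 0 0 0 0.06 0.2;0 0 0 0 0 0 0.2;0 0 0 0 0 0 0.2",
)

```text
time_s: 14.72
tool_pos: [0.5751, -0.1577, -0.0053]
eef_rot: [-0.0, -0.101, 0.995, 0.0]
ft_force: [-0.2, -0.1, -0.7]
gripper_width: 0.597
grasp_force: 0.0
```

Request:
drive_tool(
  series="0 0 0 0 0 0 -1;0 0 0 0 0 0 -1;0 0 0 0 0 0 -1;0 0 0 0 0 0 -1;0 0 0 0 0 0 -1;0 0 0 0 0 0 -1;0 0 0 0 0 0 -1;0 0 0 0 0 0 -1",
)

```text
time_s: 15.38
tool_pos: [0.5752, -0.1577, -0.0052]
eef_rot: [0.0, -0.101, 0.995, 0.0]
ft_force: [-0.3, 0.2, -0.2]
gripper_width: 0.135
grasp_force: 30.0
```

Request:
drive_tool(
  series="0 0 0 0 0 -0.4 -1;0 0 0 0 0 -0.8 -1;0 0 0.5 0 0 -1 -1;0 0 1 0 0 -1 -1;0 0 1 0 0 -1 -1;0 0 1 0 0 -1 -1;0 0 1 0 0 -1 -1;0 0 0.53 0 0 0 -1",
)

```text
time_s: 16.05
tool_pos: [0.5789, -0.1585, 0.1891]
eef_rot: [0.006, 0.076, 0.997, -0.001]
ft_force: [1.4, 0.0, 0.4]
gripper_width: 0.134
grasp_force: 30.0
```

Request:
drive_tool(
  series="0 0 0 0.08 0.6 0 -1;0 0 0 0.12 0.9 0 -1;0 0 0 0.12 0.9 0 -1;0 0 0 0.12 0.9 0 -1;0 0 0 0.12 0.9 0 -1;0 0 0 0.12 0.9 0 -1;0 0 0 0.12 0.9 0 -1;0 0 0 0.12 0.9 0 -1",
)

```text
time_s: 16.72
tool_pos: [0.5782, 0.0524, 0.1816]
eef_rot: [0.0, 0.074, 0.997, -0.0]
ft_force: [0.8, -0.5, -2.0]
gripper_width: 0.134
grasp_force: 30.0
```

Request:
drive_tool(
  series="0 0 0 0.12 0.9 0 -1;0 0 0 0.12 0.9 0 -1;0 0 0 0.12 0.9 0 -1;0 0 0 0.04 0.3 0 -1;0 0 0 0 0 0 -1;0 0 0 0 0 0 -1",
)

```text
time_s: 17.22
tool_pos: [0.5799, 0.1412, 0.181]
eef_rot: [0.0, 0.074, 0.997, -0.001]
ft_force: [0.4, -0.0, -0.9]
gripper_width: 0.132
grasp_force: 30.0
```

Run:
```python
from h import *
ds={n:cam(n) for n in('scene','side','wrist')}; togo([.5803,.143,.154])
for n,d in ds.items():
    for k in ['lid_grip','lid_pin']: print(n,k,[(np.round(m['centre'],0),round(m['p'],2),by_depth(d,m['centre'])) for m in mark_of(k,d)])
    P=cloud(d);T=observe()['tool_pos'];h=np.hypot(P[...,0]-T[0],P[...,1]-T[1])
    k=(h<.06)&(P[...,2]>T[2]+.024)&(P[...,2]<T[2]+.036);print('top',k.sum(),cv2.minEnclosingCircle(np.float32(P[k][:,:2]*1000)) if k.sum()>9 else 0,np.median(P[k][:,2]) if k.sum() else 0)
im=np.vstack([cv2.resize(ds['scene']['img'][130:300,250:450,::-1],(400,340)),]) 
b=cv2.resize(ds['side']['img'][60:230,210:410,::-1],(400,340))
cv2.imwrite('pics/l.png',np.hstack([im,b]))
```

```text
tool y angle 81.28984337350592 tilt [ 0.0001 -0.0013 -1.    ] shift units [0.0222 0.1254 0.8947] pos [0.5804 0.1392 0.1808] t 17.3667 F [-0.2547 -0.257  -1.9167] g 0.13634311640102237 29.99844698701054 j [-0.0463  0.2237 -0.2741  1.5886  0.0631  1.3381  1.0903]
scene lid_grip [(array([355., 210.]), 0.8, array([0.618 , 0.1734, 0.3119]))]
scene lid_pin [(array([339., 226.]), 0.96, array([0.6293, 0.1457, 0.2128]))]
top 702 ((581.70166015625, 141.46827697753906), 51.45903396606445) 0.2131456091461747
side lid_grip [(array([309., 125.]), 0.9, array([0.5779, 0.0509, 0.3009]))]
side lid_pin [(array([321., 138.]), 0.74, array([0.6113, 0.102 , 0.214 ]))]
top 580 ((581.536865234375, 134.45175170898438), 51.487083435058594) 0.21338323197748227
wrist lid_grip [(array([321., 268.]), 0.6, array([0.5758, 0.1419, 0.2405]))]
wrist lid_pin [(array([322., 300.]), 0.88, array([0.5515, 0.1459, 0.3049]))]
top 12823 ((580.1599731445312, 140.15652465820312), 51.49739074707031) 0.21255335310560117
```

View pics/l.png

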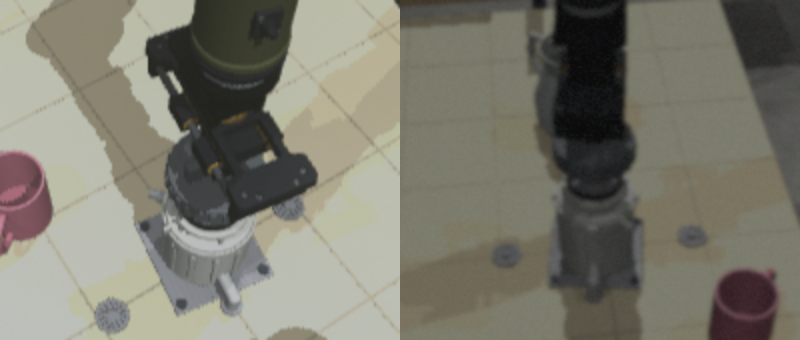

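The lid is held level above the filter. I'll centre it, then lower it.

Request:
drive_tool(
  series="0 0 0 0.01 0.117 0.3 -1;0 0 0 0 0 0.5 -1;0 0 0 0 0 0.4 -1;0 0 0 0 0 0.2 -1;0 0 0 0 0 0 -1;0 0 0 0 0 0 -1;0 0 0 0 0 0 -1",
)

```text
time_s: 18.25
tool_pos: [0.5806, 0.1455, 0.1393]
eef_rot: [0.0, 0.074, 0.997, 0.0]
ft_force: [0.2, -0.6, -1.0]
gripper_width: 0.135
grasp_force: 30.0
```

Run:
```python
from h import *
togo([.5803,.1427,.1188])
d=cam('wrist');P=cloud(d);T=observe()['tool_pos'];h=np.hypot(P[...,0]-T[0],P[...,1]-T[1])
k=(h<.06)&(P[...,2]>T[2]+.024)&(P[...,2]<T[2]+.036);print(cv2.minEnclosingCircle(np.float32(P[k][:,:2]*1000)))
```

```text
tool y angle 81.47776769929342 tilt [ 0.0007  0.0001 -1.    ] shift units [-0.0047 -0.0935  0.6826] pos [0.5806 0.1455 0.1393] t 18.25 F [ 0.2053 -0.5725 -0.9564] g 0.1345333468555563 29.998684488236904 j [-0.0535  0.2515 -0.2777  1.6401  0.0718  1.2593  1.0772]
((579.2855834960938, 146.66531372070312), 51.55975341796875)
```

Request:
drive_tool(
  series="0 0 0 0 -0.1 0 -1;0 0 0 0 0 0.1 -1;0 0 0 0 0 0.1 -1;0 0 0 0 0 0 -1;0 0 0 0 0 0 -1",
)

```text
time_s: 18.72
tool_pos: [0.5795, 0.1424, 0.1324]
eef_rot: [-0.0, 0.074, 0.997, -0.0]
ft_force: [0.4, -0.7, -1.3]
gripper_width: 0.137
grasp_force: 30.0
```

Request:
drive_tool(
  series="0 0 0 0 0 0.1 -1;0 0 0 0 0 0.1 -1;0 0 0 0 0 0 -1;0 0 0 0 0 0 -1",
)

```text
time_s: 19.05
tool_pos: [0.5796, 0.1424, 0.1264]
eef_rot: [-0.0, 0.074, 0.997, -0.0]
ft_force: [-0.1, 0.3, -1.0]
gripper_width: 0.136
grasp_force: 30.0
```

Below the height where it would ride on the lips there is no force, so the pins are in the slots.

Request:
drive_tool(
  series="0 0 0 0.0 0.0 0.1 -1;0 0 0 0 0 0.1 -1;0 0 0 0 0 0.05 -1;0 0 0 0 0 0 -1;0 0 0 0 0 0 -1",
)

```text
time_s: 19.47
tool_pos: [0.5797, 0.1424, 0.1192]
eef_rot: [-0.0, 0.074, 0.997, -0.0]
ft_force: [-0.9, 0.5, -0.4]
gripper_width: 0.138
grasp_force: 30.0
```

Request:
drive_tool(
  series="0 0 0 0 0 0.1 -1;0 0 0 0 0 0.05 -1;0 0 0 0 0 0 -1;0 0 0 0 0 0 -1",
)

```text
time_s: 19.8
tool_pos: [0.5802, 0.1425, 0.1154]
eef_rot: [0.0, 0.074, 0.997, 0.0]
ft_force: [-1.3, 0.8, 4.0]
gripper_width: 0.136
grasp_force: 30.0
```

Request:
drive_tool(
  series="0 0 0 0 0 0.05 -1;0 0 0 0 0 0 -1;0 0 0 0 0 0 -1",
)

```text
time_s: 20.05
tool_pos: [0.5801, 0.1425, 0.1139]
eef_rot: [0.0, 0.074, 0.997, 0.0]
ft_force: [-1.0, -0.2, 6.4]
gripper_width: 0.137
grasp_force: 30.0
```

Request:
drive_tool(
  series="0 0 0.5 0 0 0 -1;0 0 0.5 0 0 0 -1;0 0 0 0 0 0 -1;0 0 0 0 0 0 -1",
)

```text
time_s: 20.38
tool_pos: [0.5806, 0.1427, 0.1141]
eef_rot: [0.001, 0.109, 0.994, 0.0]
ft_force: [-1.1, -0.1, 5.5]
gripper_width: 0.138
grasp_force: 30.0
```

Request:
drive_tool(
  series="0 0 0.7 0 0 0 -1;0 0 0.7 0 0 0 -1;0 0 0.6 0 0 0 -1;0 0 0 0 0 0 -1;0 0 0 0 0 0 -1",
)

```text
time_s: 20.8
tool_pos: [0.5808, 0.1427, 0.1142]
eef_rot: [0.001, 0.178, 0.984, 0.0]
ft_force: [0.0, 0.5, 5.6]
gripper_width: 0.135
grasp_force: 30.0
```

Run:
```python
from h import *
togo([.5802,.1425,.114]);print(observe()['wrist_torque'])
```

```text
tool y angle 69.46436939201514 tilt [ 0.0024  0.0005 -1.    ] shift units [ 0.015  -0.0136  0.0066] pos [0.5808 0.1427 0.1142] t 20.8 F [0.0365 0.5469 5.5587] g 0.13512148772291535 30.002170242369175 j [-0.0725  0.2651 -0.2502  1.6736  0.0697  1.2092  0.8736]
[ 0.1248  0.1168 -0.0438]
```

Request:
drive_tool(
  series="0 0 0.8 0 0 0 -1;0 0 1 0 0 0 -1;0 0 1 0 0 0 -1;0 0 1 0 0 0 -1;0 0 1 0 0 0 -1;0 0 1 0 0 0 -1;0 0 0 0 0 0 -1;0 0 0 0 0 0 -1",
)

```text
time_s: 21.47
tool_pos: [0.5808, 0.1427, 0.1142]
eef_rot: [0.001, 0.373, 0.928, 0.001]
ft_force: [0.5, -1.1, 5.2]
gripper_width: 0.135
grasp_force: 30.0
```

Request:
drive_tool(
  series="0 0 0.9 0 0 0 -1;0 0 0.9 0 0 0 -1;0 0 0.4 0 0 0 -1;0 0 0 0 0 0 -1;0 0 0 0 0 0 -1;0 0 0 0 0 0 -1",
)

```text
time_s: 21.97
tool_pos: [0.5808, 0.1427, 0.1142]
eef_rot: [0.001, 0.443, 0.897, 0.001]
ft_force: [-0.5, 0.5, 5.4]
gripper_width: 0.131
grasp_force: 30.0
```

Run:
```python
from h import *
ds={n:cam(n) for n in('scene','side','wrist')}
togo([.5802,.1425,.1165]);print(observe()['wrist_torque'])
for n,d in ds.items():
    P=cloud(d);h=np.hypot(P[...,0]-.5803,P[...,1]-.1425)
    k=(h<.046)&(P[...,2]>.165)&(P[...,2]<.182);Q=P[k]
    print(n,k.sum(), cv2.minAreaRect(np.float32(Q[:,:2]*1000)) if k.sum()>20 else 0)
    k=(h<.048)&(P[...,2]>.138)&(P[...,2]<.155);print(' top z',np.median(P[k][:,2]) if k.sum() else 0)
    a=mark_of('vent',d);print([(np.round(m['centre']),round(m['p'],2),by_depth(d,m['centre'])) for m in a])
T=observe()['tool_pos'];im=[]
for n,d in ds.items():
    u=proj(d,[.5802,.1425,.14]);x,y=np.int32(np.clip(u,[55,55],[585,345]));im.append(cv2.resize(d['img'][y-55:y+55,x-55:x+55,::-1],(266,266),interpolation=cv2.INTER_CUBIC))
w=ds['wrist'];print(proj(w,[.5802,.1425,.14]))
cv2.imwrite('pics/f.png',np.vstack([np.hstack(im),cv2.resize(w['img'][:,:,::-1],(798,330))[:,:]]))
```

```text
tool y angle 37.476027892201785 tilt [ 0.0024  0.0006 -1.    ] shift units [ 0.005  -0.0209 -0.0768] pos [0.5808 0.1428 0.1142] t 22.1167 F [-0.0942  0.5125  6.0004] g 0.13424967130964482 30.003619131166488 j [-0.128   0.2605 -0.1846  1.6757  0.0507  1.2075  0.3296]
[ 0.0117  0.03   -0.0954]
scene 26 ((592.9493408203125, 153.09823608398438), (3.9305996894836426, 20.11269760131836), 36.46195602416992)
 top z 0.1467207341643224
[]
side 133 ((580.6888427734375, 136.64141845703125), (28.867673873901367, 66.965087890625), 55.15018844604492)
 top z 0.14685665279177892
[]
wrist 3912 ((582.303955078125, 146.0586395263672), (31.22686767578125, 69.40791320800781), 50.84819412231445)
 top z 0.14605466425914643
[]
[315.5737 248.1939]
```

View pics/f.png

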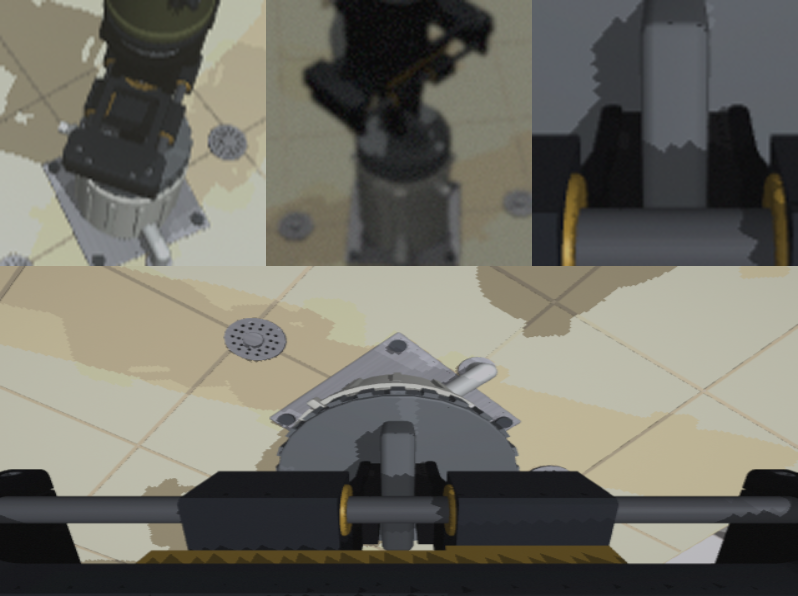

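The pins are under the lips, the lid top is at 0.146, and the bar lies over the foot's diagonal, which is the vent direction. I'll make a small final turn and ease the push so the pins lie close under the lips.

Request:
drive_tool(
  series="0 0 0.2 0 0 -0.04 -1;0 0 0 0 0 -0.03 -1;0 0 0 0 0 0 -1;0 0 0 0 0 0 -1;0 0 0 0 0 0 -1;0 0 0 0 0 0 -1",
)

```text
time_s: 22.77
tool_pos: [0.5805, 0.1426, 0.1156]
eef_rot: [0.001, 0.449, 0.894, 0.0]
ft_force: [2.7, 0.9, 3.4]
gripper_width: 0.135
grasp_force: 30.0
```

Run:
```python
from h import *
togo([.5802,.1425,.1165]);print(observe()['wrist_torque'],observe()['joint_velocities'])
```

```text
tool y angle 36.67643365664156 tilt [ 0.0014  0.0004 -1.    ] shift units [ 0.0026 -0.0085 -0.03  ] pos [0.5805 0.1426 0.1156] t 22.7667 F [2.7193 0.9096 3.4485] g 0.1351547299912233 29.99950141645968 j [-0.1293  0.2594 -0.183   1.6741  0.05    1.2112  0.3163]
[ 0.1781 -0.6061 -0.0388] [-0.0014 -0.0008 -0.001   0.0011 -0.0002  0.0044 -0.001 ]
```

```bash
python3 -c "
from h import *
print(ticket.close_job())"
```

```text
the job is handed in; nothing more can be done
None
```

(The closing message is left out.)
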